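# Set up the tube mixer: fit the carrier, load the tubes and switch to run

### The arm

A 7-joint arm with a two-finger parallel gripper is mounted at the origin on the work surface. World frame = base frame: x ahead of the robot, y to its left, z up, the work surface at z = 0. Lengths are in m, angles in rad, forces in N, time in s.
With the tool pointing down it reaches from about 0.35 to 0.9 m from the base axis. Payload 8.1 kg.
Tool frame: the origin (TCP) lies on the centre line of the jaws, within the pads' length; the fingertips stand 17 mm ahead of it and the grasp point (between the pads) lies 2 mm behind it; z points along the fingers, y is the line along which they close (so a half turn about z gives the same grasp; the last joint's range is limited). The gripper opens to 85 mm and grips with 20 to 120 N. Pads are 22 mm wide; open, the fingers measure 114 mm over their backs; the gripper's body (76 mm by 85 mm) begins 54 mm behind the grasp point. The pads swing forward as they close: fully open they stand 13 mm farther back than shut.
Start: joints at [-1.364, 0.434, 0.025, 1.573, -0.012, 1.134, -0.075], TCP at [0.191, 0.595, 0.248] pointing down, gripper open.
Joint ranges: [-2.62, 2.62], [-0.44, 2.09], [-1.27, 1.32], [0.08, 2.57], [-1.32, 4.46], [0.12, 2], [-2.74, 2.74]. Speed limits (rad/s): [2.22, 2.22, 3.01, 3.01, 3.14, 3.14, 3.14].

### API

Orientations are given as a unit quaternion [x, y, z, w].
In Python, from bench import * gives the robot as it stands.
- The arm moves only by the shell command python3 -m pendant 'ROWS' [OPENING] [FORCE]. ROWS is JSON, one flat list of numbers, 4 for each row, row after row: the shift along the tool's x, y, z in m, then the turn about the tool's z in degrees. In form: [x, y, z, yaw, x, y, z, yaw, ...]. A call has 1 to 12 rows; each row shifts and turns the commanded pose from where the row before left it, along the tool's axes as they then stand; what a row does not reach is not made up. A row lasts 1/10 s, in which the tool goes at most 50 mm and 8.59 degrees, less where a joint would pass 70% of its speed; a pose out of reach is approached as far as the arm can. A call is refused whole if a number of a shift passes 0.05 or a number of a turn 8.59, either way. A call with a gripper value outside its range is refused whole. OPENING is the gripper command: -1 is shut, 1 is fully open, values between are in proportion, set as the call begins (- or left out, the last holds). The fingers move at their own pace and stop on an object; FORCE is the grip in N (left out, the last holds). Time passes only in rows, so rows that do not move let the fingers close. It gives the time, the measured TCP pose, the force, the opening and the grip force at its end, in the units of the state.
- read_state(): the state, without advancing time (a new reading comes with each control period).
- camera(name): name is "scene" or "top" or "wrist"; returns a dict with "img" (420x560x3 uint8, red, green, blue), "depth" (420x560 float32, m along the optical axis (not along the pixel's ray), 0 where there is no reading), "camera_matrix" (3x3 intrinsics, pixels), "R" (3x3) and "t" (3): a world point X has camera coordinates R X + t; the wrist camera has in their place "mount" (4x4, takes a point from camera to tool coordinates, whose origin is the TCP and whose axes are the flange's). Camera axes: x right, y down, z forward; pixel columns grow to the right and rows downward; lengths in m; the calibration is good to about 2 mm. A picture is of the moment at which its call begins: read the wrist's pose just before it.
- hand_in(): hands the job in; it is judged then, once.
The state is a dict: "time_s": time; "joint_positions": joint angles; "joint_velocities": joint speeds; "tau": joint torques, N m; "eef_pos": TCP position; "eef_rot": TCP orientation; "wrist_force": force on the tool from outside, world axes, zero at the start; "wrist_torque": the same for the moment, N m; "grip_width": finger opening in m; "grip_force": force on a finger pad.
Only numpy, scipy, OpenCV 4.12 (cv2) and the standard library are available. Lean on these libraries where they do the work, as an engineer would, in place of code of your own. Each camera call takes 0.05 s, during which the arm holds its last target. There are 200 camera calls.

### The job

Set up the bench-top tube mixer, in this order: bring its gate lever back through the zigzag gate to the load end (nearest the robot), then take the grey cap off the shaft and leave it in the aluminium tray, then lower the white carrier fully home over the shaft and drive pin and let it go. Next stand every tube from the blue wire rack fully down in its own socket of the carrier, and only then move the lever through the gate to the run end. Do not disturb the jar, bottle, marker and dish; the carrier may get knocked aside while you work.

Things in the scene. Friction and masses are not known exactly. Their poses are not given: they have to be found in the camera images.
- mixer: Fixed white tube mixer, a low housing 240 mm (its x) by 340 mm (its y). Origin: centre of its underside. Its front (own -x) faces roughly towards the robot; its yaw varies by 0.15 rad. The deck with the shaft is at own y -75 mm, its flat top 60 mm above the table; the gate is at own y +110 mm.
- deck (a point): Point on the mixer's deck top (60 mm above the table) at the foot of the vertical steel shaft; axes as mixer. The shaft is 20 mm in diameter and 60 mm tall (top 10 mm tapered). A vertical drive pin, 8 mm in diameter and 30 mm tall (top 4 mm tapered), stands 42 mm from the shaft in the mixer's own -y direction.
- pin_tip (a point): Top of the drive pin, 30 mm above the deck.
- gate (a point): Centre of the aluminium gate plate, at its top face 60 mm above the table; axes as mixer. The slot's centre line runs in these axes (x, y in mm): load end (-50, 22), (-17, 22), (-17, -22), (17, -22), (17, 22), run end (50, 22). The lever has about 3 mm play to each side; walls between the legs stop it from cutting corners.
- gate_x (a joint): Lever position along the mixer's own x, in m: 0 at the run end (far from the robot), -0.100 at the load end (nearest the robot). The four corners are at -0.033 and -0.067.
- gate_y (a joint): Lever position along the mixer's own y, in m: 0 on the +y side (both ends of the gate lie there), -0.044 on the -y side (the middle leg).
- knob (a point): Centre of the lever's black upright cylindrical knob, 24 mm in diameter and 40 mm tall, 105 mm above the table (knob spans 85 to 125 mm). The lever stays upright and slides flat, with about 2 N of friction along each axis; it stays where it is left. It starts at or within 12 mm of the run end.
- shaft_cap: Loose grey plastic cap, a cylinder 34 mm in diameter and 72 mm tall, closed on top and hollow below (bore 26 mm, 64 mm deep), 50 g. Starts over the mixer's shaft, standing on the deck. Origin: centre of its underside, own z up.
- tray: Fixed square aluminium parts tray, 120 by 120 mm, walls 30 mm tall and 4 mm thick, floor about 4 mm thick. Origin: centre of its underside.
- carrier: Loose white block, 160 mm (own x) by 140 mm (own y) by 45 mm tall, about 0.55 kg, starting flat on the table. 23 mm through hole for the shaft at the centre, 11 mm through hole for the pin at own (0, -42) mm, four sockets at own (+-46, +-42) mm. Seated, its underside is flat on the deck, its centre on the shaft, its axes parallel to the mixer's. Origin: centre of its underside.
- socket0 (a point): Centre of the floor of the carrier's socket at own (-46, -42) mm. Each socket is 19.5 mm wide and 40 mm deep, its floor 5 mm above the carrier's underside.
- socket1 (a point): Centre of the floor of the carrier's socket at own (-46, +42) mm.
- socket2 (a point): Centre of the floor of the carrier's socket at own (+46, -42) mm.
- socket3 (a point): Centre of the floor of the carrier's socket at own (+46, +42) mm.
- rack: Fixed blue wire tube rack, 210 mm (own x) by 80 mm, with one row of four square cells 46 mm apart along own x, wires up to 74 mm above the table. The tubes stand on its floor plate, 4 mm above the table. Origin: centre of its underside.
- tube0: Loose clear sample tube with a white cap: 120 mm long, 16 mm in diameter, cap 18 mm in diameter over the top 22 mm, foot tapered; 30 g. Origin: centre of its foot, own z towards the cap. Starts upright in a cell of the rack, or is absent.
- tube1: Another tube like tube0, or absent.
- tube2: Another tube like tube0, or absent.
- tube3: Another tube like tube0, or absent.
- jar: Bystander: specimen jar, 56 mm in diameter, 60 mm tall. Leave alone.
- bottle: Bystander: bottle, 56 mm in diameter, 150 mm tall. Leave alone.
- marker: Bystander: marker pen 135 mm long lying on the table. Leave alone.
- dish: Bystander: flat dish 88 mm in diameter, 16 mm tall, on the table. Leave alone.
- handle (a point): Middle of the carrier's steel bar handle, 88 mm above the carrier's underside. The bar runs along the carrier's own x, 80 mm long, 12 mm wide and 14 mm tall (81 to 95 mm above the underside), on two posts at own x +-34 mm.
Things that resemble listed ones, but are neither listed nor needed, are in the scene too. Of the things shaped like the shaft_cap, the grey one is meant.

How it is judged:
By the outcome, as a careful person would: the job done as asked, in the order asked, and still so for the second after the job is handed in, with the robot touching nothing.
Of tube0, tube1, tube2, tube3 only 2 to 4 are there at a start; the rules pass over those that are not, and their reading is None.
At some moment in a run one of carrier may be knocked a few centimetres aside while the robot is not near it.
It also fails if it takes over 210 s, if anything falls off the work surface, if the arm or the gripper's body presses on something with over 40 N, if the wrist force passes 120 N, or if a joint passes its speed limit or range.

## Working session

There is one attempt and no reset: what is moved stays moved. The work goes in short steps, Python scripts to look and compute and a shell command to move; the robot and the scene stay as the last step left them, time stands still between calls to the robot, and variables do not carry over. Pictures are saved under pics/ and viewed, at most 14 in all, crops included, and the job is handed in when it is done.

```bash
ls; mkdir -p pics; cat > h.py <<'E'
from bench import *
import numpy as np, cv2
from scipy.spatial.transform import Rotation as Rn
def cloud(c):
    d=c["depth"];K=c["camera_matrix"];v,u=np.indices(d.shape)
    P=np.stack([(u-K[0,2])/K[0,0]*d,(v-K[1,2])/K[1,1]*d,d],-1)
    if "mount" in c:
        P=P@c["mount"][:3,:3].T+c["mount"][:3,3]
        s=c["st"];P=P@Rn.from_quat(s["eef_rot"]).as_matrix().T+s["eef_pos"]
    else: P=(P-c["t"])@c["R"]
    P[d==0]=np.nan
    return P
def look(n,f=None):
    s=read_state();c=camera(n);c["st"]=s
    if f: cv2.imwrite("pics/"+f,c["img"][:,:,::-1])
    return c,cloud(c)
E
python3 - <<'E'
from h import *
import pickle
for n in ["top","scene"]:
    c,P=look(n,n+"0.png"); pickle.dump((c,P),open(n+".pkl","wb")); print(n,c["camera_matrix"],c["R"],c["t"])
s=read_state();print(s["eef_pos"],s["eef_rot"],s["grip_width"],s["time_s"])
E
```

```text
pics
top [[498.68704293   0.         280.39416728]
 [  0.         498.68704293 206.98893673]
 [  0.           0.           1.        ]] [[ 0.11512975 -0.99334738  0.0024735 ]
 [-0.97190676 -0.11315866 -0.20637918]
 [ 0.20528611  0.02135637 -0.97846897]] [-0.04350118  0.5598405   1.26586568]
scene [[542.75228377   0.         277.98313917]
 [  0.         542.75228377 208.10967971]
 [  0.           0.           1.        ]] [[-0.02958298  0.99950174 -0.01100577]
 [ 0.64216151  0.01056643 -0.76649654]
 [-0.76599833 -0.02974273 -0.64215414]] [ 0.00527297 -0.27040652  1.80877162]
[0.19045736 0.59483968 0.24760678] [ 1.54311104e-01  9.88022052e-01 -7.11896613e-04 -4.31527894e-05] 0.08584891739613629 0.1
```

View pics/top0.png

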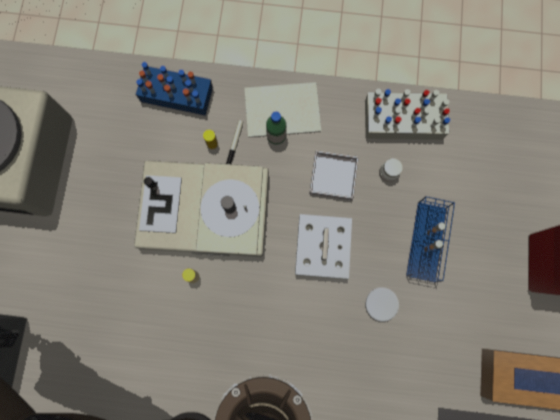

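View pics/scene0.png

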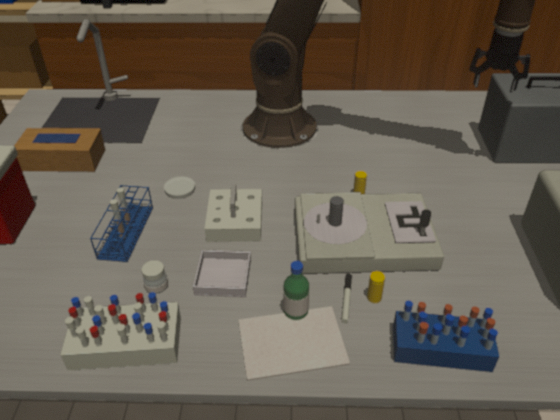

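The top view shows the mixer around (200,208), with the knob at (150,185), the grey cap at (228,205) and the pin at about (246,209). The tray is at (333,176) and the carrier at (324,246). The rack is around (430,240), with tube caps at (441,227) and (438,244).

```bash
python3 - <<'E'
from h import *
import pickle
c,P=pickle.load(open("top.pkl","rb"));c2,P2=pickle.load(open("scene.pkl","rb"))
def show(n,P,img,u0,u1,v0,v1,z0,z1):
    m=np.zeros(P.shape[:2],bool);m[v0:v1,u0:u1]=1
    m&=(P[...,2]>z0)&(P[...,2]<z1)
    q=P[m]
    if len(q)<3: print(n,"none");return
    x=q[:,:2].astype(np.float32);r=cv2.minAreaRect(x*1000)
    lo,hi=np.percentile(q,1,0),np.percentile(q,99,0)
    print(n,len(q),"mean",q.mean(0).round(4),"mid",((lo+hi)/2).round(4),"ext",(hi-lo).round(3),"rect",np.round(r[0],1),np.round(r[1],1),round(r[2],2))
show("mixer",P,0,125,280,150,265,.045,.07)
show("cap",P,0,215,242,190,220,.125,.145)
show("pin",P,0,240,252,200,216,.075,.1)
show("knob",P,0,135,170,170,200,.115,.135)
show("carrier",P,0,285,360,205,285,.035,.055)
show("handle",P,0,285,360,205,285,.085,.105)
show("tray",P,0,305,362,145,205,.022,.04)
show("rack",P,0,400,460,190,290,.06,.085)
show("tubes",P,0,400,460,190,290,.095,.14)
show("rackS",P2,0,80,160,170,265,.06,.085)
show("tubesS",P2,0,80,160,150,265,.095,.14)
m=np.zeros(P.shape[:2],bool);m[190:290,400:460]=1;m&=(P[...,2]>.095)
n,l=cv2.connectedComponents(m.astype(np.uint8))
for i in range(1,n): print("top tube",(l==i).sum(),np.median(P[l==i],0).round(4))
m=np.zeros(P.shape[:2],bool);m[150:270,80:160]=1;m&=(P2[...,2]>.095)
n,l=cv2.connectedComponents(m.astype(np.uint8))
for i in range(1,n): print("scene tube",(l==i).sum(),np.median(P2[l==i],0).round(4))
a=np.concatenate([np.kron(c["img"][185:290,390:470],np.ones((5,5,1),np.uint8)),],1)
b=cv2.resize(c2["img"][175:265,85:165],(400,525))
cv2.imwrite("pics/rk.png",np.hstack([a,b])[:,:,::-1])
E
```

```text
mixer 10879 mean [0.5368 0.2276 0.0581] mid [0.54   0.2291 0.0574] ext [0.239 0.332 0.018] rect [540.8 230.5] [245.  340.8] 3.07
cap 140 mean [0.5443 0.1546 0.1323] mid [0.5446 0.1546 0.1324] ext [0.033 0.03  0.011] rect [544.7 155. ] [33.8 30.4] 50.73
pin 9 mean [0.5461 0.1125 0.0874] mid [0.5465 0.1126 0.0856] ext [0.007 0.006 0.016] rect [547.  112.4] [6.8 5. ] 11.29
knob 73 mean [0.5767 0.3625 0.1245] mid [0.5775 0.3631 0.1233] ext [0.022 0.021 0.014] rect [577.3 363.5] [23.2 21.5] 36.79
carrier 2855 mean [ 0.4735 -0.1032  0.0452] mid [ 0.4748 -0.1034  0.0449] ext [0.158 0.138 0.013] rect [ 475.2 -103.7] [160.6 140.5] 1.98
handle 154 mean [ 0.4739 -0.1031  0.0945] mid [ 0.4743 -0.1032  0.0928] ext [0.078 0.013 0.013] rect [ 474.8 -103.3] [80.2 11.9] 1.79
tray 299 mean [ 0.6792 -0.1138  0.0292] mid [ 0.678  -0.1133  0.0292] ext [0.123 0.121 0.014] rect [ 678.2 -113.5] [120.  122.1] 87.82
rack 605 mean [ 0.5229 -0.3829  0.0733] mid [ 0.5249 -0.3834  0.0727] ext [0.212 0.095 0.017] rect [ 525.8 -384. ] [ 81.  212.4] 84.42
tubes 123 mean [ 0.5241 -0.3818  0.1192] mid [ 0.5248 -0.3837  0.113 ] ext [0.062 0.021 0.034] rect [ 524.8 -384.7] [19.9 62.6] 85.94
rackS 593 mean [ 0.5445 -0.3828  0.0724] mid [ 0.5587 -0.351   0.0722] ext [0.276 0.167 0.023] rect [ 567.9 -375.2] [315.6 152. ] 16.85
tubesS 175 mean [ 0.5305 -0.386   0.1138] mid [ 0.5288 -0.3876  0.1108] ext [0.065 0.022 0.03 ] rect [ 528.1 -388.6] [21.9 69.8] 86.16
top tube 62 [ 0.5468 -0.3824  0.1217]
top tube 61 [ 0.501  -0.3786  0.1229]
scene tube 88 [ 0.5085 -0.3833  0.1157]
scene tube 87 [ 0.5542 -0.3879  0.1161]
```

View pics/rk.png

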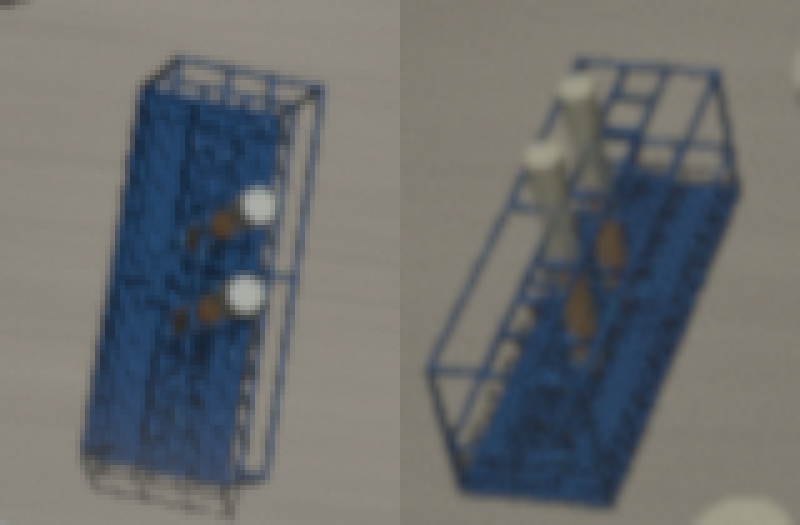

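Only two tubes are present, in the two middle cells. The carrier's pin hole is on its -y side, so its yaw is about 2°. I'll add a targeting helper and start on the lever.

```bash
cat >> h.py <<'E'
YAW=np.deg2rad(3.0); MIX=np.array([.5405,.2300])
def mx(x,y,o=(0,0)):  # mixer-frame point -> world xy
    x+=o[0];y+=o[1];c,s=np.cos(YAW),np.sin(YAW);return MIX+[c*x-s*y,s*x+c*y]
def go(x,y,z,psi):
    "shift (after the turn) in tool axes, mm, and turn in deg; psi: world angle (deg) of tool y from world +y"
    s=read_state();R=Rn.from_quat(s["eef_rot"]).as_matrix()
    cur=np.degrees(np.arctan2(-R[0,1],R[1,1]));d=(cur-psi+90)%180-90
    R2=R@Rn.from_euler("z",d,degrees=True).as_matrix()
    print("turn",round(d,1),"shift mm",(1000*R2.T@(np.array([x,y,z])-s["eef_pos"])).round(1),"cur psi",round(cur,1),"pos",np.round(s["eef_pos"],4),"t",round(s["time_s"],1))
E
python3 - <<'E'
from h import *
print(mx(50,22,(0,110)) if 0 else mx(.05,.022,(0,.110)))
go(.577,.363,.24,3); go(.577,.363,.108,3)
E
```

```text
[0.58352313 0.3644359 ]
turn -20.8 shift mm [-373.9 -251.7    7.8] cur psi -17.8 pos [0.1905 0.5948 0.2476] t 0.1
turn -20.8 shift mm [-373.9 -251.6  139.8] cur psi -17.8 pos [0.1905 0.5948 0.2476] t 0.1
```

```bash
python3 -m pendant '[0,0,0,-7,0,0,0,-7,0,0,0,-6.8,0,-0.04,0,0,0,-0.04,0,0,0,-0.04,0,0,0,-0.04,0,0,0,-0.04,0,0,0,-0.04,0,0,0,-0.012,0,0]' 1 30
python3 -m pendant '[-0.04,0,0,0,-0.04,0,0,0,-0.04,0,0,0,-0.04,0,0,0,-0.04,0,0,0,-0.04,0,0,0,-0.04,0,0,0,-0.04,0,0,0,-0.04,0,0,0,-0.014,0,0,0,0,0,0,0,0,0,0,0]'
python3 - <<'E'
from h import *
c,P=look("wrist","w1.png")
m=(P[...,2]>.118)&(P[...,2]<.132)&(abs(P[...,0]-.577)<.04)&(abs(P[...,1]-.363)<.04)
q=P[m];print(m.sum(),((q.min(0)+q.max(0))/2).round(4),np.ptp(q,axis=0).round(4))
go(.577,.363,.108,3)
E
```

```text
time_s: 1.1
eef_pos: [0.204, 0.3395, 0.2479]
eef_rot: [-0.025, 1.0, -0.001, -0.0]
wrist_force: [-0.1, 0.9, 0.1]
grip_width: 0.0853
grip_force: 0.0
time_s: 2.3
eef_pos: [0.5769, 0.3639, 0.2475]
eef_rot: [-0.027, 1.0, -0.0, -0.001]
wrist_force: [0.2, 0.8, 0.0]
grip_width: 0.0853
grip_force: 0.0
647 [0.5761 0.3642 0.1234] [0.0228 0.0232 0.0103]
turn 0.1 shift mm [ -0.7  -1.2 139.9] cur psi 3.1 pos [0.5763 0.3641 0.2479] t 2.4
```

View pics/w1.png

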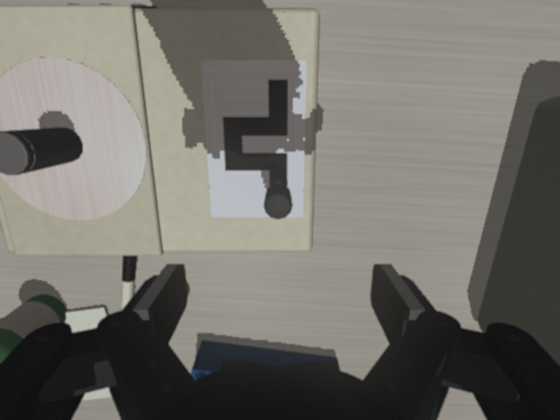

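The wrist view shows the knob at (278,203), the gate slot zigzagging above it, and the tool lined up. The knob measures (0.576, 0.364), so I'll descend and grip it.

```bash
python3 -m pendant '[0,0,0.04,0,0,0,0.04,0,0,0,0.04,0,0,0,0.018,0,0,0,0,0,0,0,0,0]'
python3 -m pendant '[0,0,0,0,0,0,0,0,0,0,0,0,0,0,0,0,0,0,0,0,0,0,0,0,0,0,0,0,0,0,0,0]' -1 25
python3 -c "
from h import *
o=mx(.05,.022,(0,.110));s=read_state();d=s['eef_pos'][:2]-o;c,k=np.cos(YAW),np.sin(YAW);print('own from run',c*d[0]+k*d[1],-k*d[0]+c*d[1])"
```

```text
time_s: 2.95
eef_pos: [0.5769, 0.3642, 0.1113]
eef_rot: [-0.027, 1.0, 0.0, 0.0]
wrist_force: [-0.2, -0.1, 1.0]
grip_width: 0.0857
grip_force: 0.0
time_s: 3.75
eef_pos: [0.5777, 0.3634, 0.1109]
eef_rot: [-0.026, 1.0, 0.0, 0.0]
wrist_force: [-1.6, -1.7, 6.4]
grip_width: 0.0231
grip_force: 26.0
own from run -0.005826705451394024 -0.0007629510510034967
```

```bash
python3 -m pendant '[0.009,0,0,0,0.009,0,0,0,0.0095,0,0,0,0,0,0,0]'
python3 -m pendant '[0,-0.011,0,0,0,-0.011,0,0,0,-0.011,0,0,0,-0.0105,0,0,0,0,0,0]'
python3 -c "
from h import *
o=mx(.05,.022,(0,.110));s=read_state();d=s['eef_pos'][:2]-o;c,k=np.cos(YAW),np.sin(YAW);print('own from run',c*d[0]+k*d[1],-k*d[0]+c*d[1])"
```

```text
time_s: 4.15
eef_pos: [0.5486, 0.3618, 0.1109]
eef_rot: [-0.027, 1.0, -0.0, -0.0]
wrist_force: [-1.6, -2.5, 6.6]
grip_width: 0.0234
grip_force: 26.2
time_s: 4.65
eef_pos: [0.5515, 0.3179, 0.1108]
eef_rot: [-0.026, 1.0, 0.0, -0.0]
wrist_force: [-1.1, -1.6, 7.8]
grip_width: 0.0234
grip_force: 26.4
own from run -0.034427420536305084 -0.044835912899435754
```

Tracking is good, so I'll run the remaining legs.

```bash
python3 -m pendant '[0.011,0,0,0,0.011,0,0,0,0.0105,0,0,0,0,0,0,0]'
python3 -m pendant '[0,0.011,0,0,0,0.011,0,0,0,0.011,0,0,0,0.0115,0,0,0,0,0,0]'
python3 -m pendant '[0.011,0,0,0,0.011,0,0,0,0.011,0,0,0,0.003,0,0,0,0,0,0,0]'
python3 -c "
from h import *
o=mx(.05,.022,(0,.110));s=read_state();d=s['eef_pos'][:2]-o;c,k=np.cos(YAW),np.sin(YAW);print('own from run',c*d[0]+k*d[1],-k*d[0]+c*d[1])"
```

```text
time_s: 5.05
eef_pos: [0.5181, 0.3168, 0.1108]
eef_rot: [-0.027, 1.0, 0.0, -0.0]
wrist_force: [-2.1, -1.4, 7.9]
grip_width: 0.0237
grip_force: 26.3
time_s: 5.55
eef_pos: [0.5167, 0.3604, 0.1109]
eef_rot: [-0.027, 1.0, -0.001, -0.0]
wrist_force: [-1.7, -3.9, 8.8]
grip_width: 0.0234
grip_force: 26.6
time_s: 6.05
eef_pos: [0.4829, 0.3584, 0.111]
eef_rot: [-0.026, 1.0, -0.0, 0.002]
wrist_force: [8.0, -3.1, 4.2]
grip_width: 0.0232
grip_force: 25.9
own from run -0.10075521408546134 -0.0007330776184164478
```

```bash
python3 -m pendant '[0,0,0,0,0,0,0,0,0,0,0,0,0,0,0,0]' 1
python3 -m pendant '[0,0,-0.035,0,0,0,-0.035,0,0,0,-0.035,0,0,0,-0.02,0,0,0,0,0]'
python3 - <<'E'
from h import *
import pickle
c,P=pickle.load(open("top.pkl","rb"))
q=P[100:145,262:292];q=q[q[...,2]>.06];print("bottle",np.median(q,0),q.min(0),q.max(0))
go(.5445,.1548,.236,3)
E
```

```text
time_s: 6.45
eef_pos: [0.4808, 0.3595, 0.11]
eef_rot: [-0.027, 1.0, -0.0, -0.0]
wrist_force: [-0.3, -0.7, -0.7]
grip_width: 0.0796
grip_force: 0.0
time_s: 6.95
eef_pos: [0.4826, 0.3605, 0.2385]
eef_rot: [-0.027, 1.0, 0.002, 0.002]
wrist_force: [1.0, -0.1, -1.1]
grip_width: 0.0854
grip_force: 0.0
bottle [0.76922596 0.05716899 0.10445121] [0.75120054 0.03117059 0.06077371] [0.79803391 0.0862949  0.15584119]
turn 0.1 shift mm [ -51.  -208.6    2. ] cur psi 3.1 pos [0.4826 0.3605 0.2385] t 7.0
```

```bash
python3 -m pendant '[-0.01,-0.04,0,0,-0.01,-0.04,0,0,-0.01,-0.04,0,0,-0.01,-0.04,0,0,-0.01,-0.04,0,0,-0.001,-0.008,0,0,0,0,0,0,0,0,0,0]'
python3 - <<'E'
from h import *
c,P=look("wrist","w2.png")
m=(P[...,2]>.125)&(P[...,2]<.14)&(abs(P[...,0]-.545)<.04)&(abs(P[...,1]-.155)<.04)
q=P[m];print(m.sum(),((q.min(0)+q.max(0))/2).round(4),np.ptp(q,axis=0).round(4))
m=(P[...,2]>.084)&(P[...,2]<.098)&(abs(P[...,0]-.5465)<.015)&(abs(P[...,1]-.1126)<.015)
q=P[m];print("pin",m.sum(),((q.min(0)+q.max(0))/2).round(4),np.ptp(q,axis=0).round(4))
go(.5445,.1548,.112,3)
E
```

```text
time_s: 7.75
eef_pos: [0.5428, 0.1557, 0.2346]
eef_rot: [-0.027, 1.0, 0.0, -0.001]
wrist_force: [0.2, 0.7, 0.2]
grip_width: 0.0854
grip_force: 0.0
1495 [0.5436 0.1548 0.1304] [0.0334 0.0336 0.0108]
pin 68 [0.5456 0.1133 0.0884] [0.0071 0.0071 0.0079]
turn 0.2 shift mm [ -1.8  -1.7 122.7] cur psi 3.2 pos [0.5427 0.1563 0.2347] t 7.8
```

```bash
python3 -m pendant '[-0.001,-0.001,0.04,0,0,0,0.04,0,0,0,0.042,0,0,0,0,0,0,0,0,0]'
python3 -m pendant '[0,0,0,0,0,0,0,0,0,0,0,0,0,0,0,0,0,0,0,0,0,0,0,0]' -1 35
python3 -m pendant '[0,0,-0.03,0,0,0,-0.03,0,0,0,-0.03,0,0,0,-0.02,0,0,0,0,0]'
python3 -c "
from h import *
go(.678,-.1135,.23,3)"
```

```text
time_s: 8.3
eef_pos: [0.5441, 0.1546, 0.1135]
eef_rot: [-0.027, 1.0, -0.0, -0.001]
wrist_force: [0.7, 0.1, 1.5]
grip_width: 0.0856
grip_force: 0.0
time_s: 8.9
eef_pos: [0.5452, 0.1538, 0.1146]
eef_rot: [-0.027, 1.0, 0.001, 0.001]
wrist_force: [-1.7, 0.0, 7.6]
grip_width: 0.033
grip_force: 34.1
time_s: 9.4
eef_pos: [0.5461, 0.1538, 0.2267]
eef_rot: [-0.026, 1.0, 0.001, 0.003]
wrist_force: [-0.2, -0.6, -1.1]
grip_width: 0.0331
grip_force: 35.0
turn 0.0 shift mm [-117.7 -273.8   -3.2] cur psi 3.0 pos [0.5461 0.1538 0.2267] t 9.4
```

```bash
python3 -m pendant '[0,-0.04,0,0,0,-0.04,0,0,0,-0.04,0,0,0,-0.04,0,0,0,-0.04,0,0,0,-0.04,0,0,0,-0.034,0,0,0,0,0,0]'
python3 -m pendant '[-0.03,0,0,0,-0.03,0,0,0,-0.03,0,0,0,-0.028,0,0,0,0,0,0,0,0,0,0.04,0,0,0,0.04,0,0,0,0.04,0,0,0,0.03,0,0,0,0.015,0,0,0,0,0]'
python3 -m pendant '[0,0,0,0,0,0,0,0,0,0,0,0]' -0.3
python3 -m pendant '[0,0,-0.035,0,0,0,-0.035,0,0,0,-0.035,0,0,0,-0.035,0,0,0,0,0]'
python3 - <<'E'
from h import *
c,P=look("wrist","w3.png")
go(.4748,-.1033,.21,2)
E
```

```text
time_s: 10.2
eef_pos: [0.558, -0.1266, 0.2228]
eef_rot: [-0.023, 1.0, -0.002, -0.0]
wrist_force: [-0.3, -0.4, -1.7]
grip_width: 0.0328
grip_force: 35.0
time_s: 11.3
eef_pos: [0.676, -0.1134, 0.0572]
eef_rot: [-0.027, 1.0, 0.0, -0.001]
wrist_force: [0.2, -0.1, -0.4]
grip_width: 0.0331
grip_force: 36.3
time_s: 11.6
eef_pos: [0.6771, -0.1138, 0.0588]
eef_rot: [-0.027, 1.0, 0.0, 0.0]
wrist_force: [-0.6, 0.0, 0.1]
grip_width: 0.0328
grip_force: 36.3
time_s: 12.1
eef_pos: [0.6797, -0.1147, 0.2045]
eef_rot: [-0.026, 1.0, -0.001, 0.005]
wrist_force: [0.8, -0.3, -1.4]
grip_width: 0.0328
grip_force: 36.3
turn 1.0 shift mm [203.1  18.1  -9.5] cur psi 3.0 pos [ 0.6785 -0.1143  0.2017] t 12.2
```

View pics/w3.png

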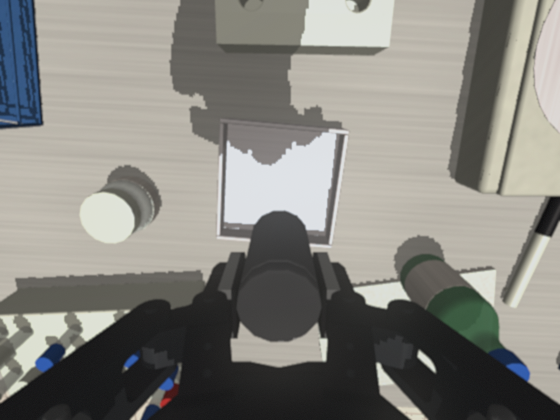

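The picture shows the cap still in the jaws at (280,280), because -0.3 is only about 30 mm of opening. I'll lower it again and open wider.

```bash
python3 -m pendant '[0,0,0.04,0,0,0,0.04,0,0,0,0.04,0,0,0,0.022,0,0,0,0,0,0,0,0,0]'
python3 -m pendant '[0,0,0,0,0,0,0,0,0,0,0,0,0,0,0,0]' 0.3
python3 -m pendant '[0,0,-0.035,0,0,0,-0.035,0,0,0,-0.035,0,0,0,-0.035,0,0,0,0,0]'
python3 - <<'E'
from h import *
c,P=look("wrist")
m=(abs(P[...,0]-.678)<.05)&(abs(P[...,1]+.1135)<.05)&(P[...,2]>.06)&(P[...,2]<.1)
q=P[m];print(m.sum(),np.median(q,0))
m=(abs(P[...,0]-.475)<.06)&(abs(P[...,1]+.1033)<.05)&(P[...,2]>.085)&(P[...,2]<.1)
q=P[m];print(m.sum(),np.median(q,0) if len(q) else 0)
go(.4748,-.1033,.21,2)
E
```

```text
time_s: 12.75
eef_pos: [0.6759, -0.1138, 0.0548]
eef_rot: [-0.027, 1.0, 0.0, -0.001]
wrist_force: [0.0, -0.1, -1.4]
grip_width: 0.0324
grip_force: 34.7
time_s: 13.15
eef_pos: [0.6771, -0.1139, 0.0567]
eef_rot: [-0.027, 1.0, -0.0, 0.0]
wrist_force: [0.2, 0.9, -0.0]
grip_width: 0.0557
grip_force: 0.0
time_s: 13.65
eef_pos: [0.6797, -0.1147, 0.2023]
eef_rot: [-0.026, 1.0, -0.001, 0.005]
wrist_force: [1.9, -0.3, 0.5]
grip_width: 0.0558
grip_force: 0.0
1351 [ 0.67025486 -0.11318134  0.07753696]
0 0
turn 1.0 shift mm [203.1  18.1 -11.7] cur psi 3.0 pos [ 0.6785 -0.1143  0.1995] t 13.7
```

The cap is standing in the tray with its top at about 0.077. Next is the carrier.

```bash
python3 -m pendant '[0.04,0,-0.02,0,0.04,0.005,-0.02,0,0.04,0.005,0,0,0.04,0.005,0,0,0.043,0.003,0,0,0,0,0,0,0,0,0,0]' 0.3
python3 - <<'E'
from h import *
c,P=look("wrist","w4.png")
for z0,z1 in((.038,.052),(.085,.105)):
    m=(abs(P[...,0]-.475)<.15)&(abs(P[...,1]+.1033)<.12)&(P[...,2]>z0)&(P[...,2]<z1)
    q=P[m];print(m.sum(),cv2.minAreaRect((q[:,:2]*1000).astype(np.float32)))
c,P=look("top")
for z0,z1 in((.04,.052),(.085,.105)):
    m=(abs(P[...,0]-.475)<.15)&(abs(P[...,1]+.1033)<.12)&(P[...,2]>z0)&(P[...,2]<z1)
    q=P[m];print(m.sum(),cv2.minAreaRect((q[:,:2]*1000).astype(np.float32)) if len(q) else 0)
go(.4748,-.1033,.09,2)
E
```

```text
time_s: 14.4
eef_pos: [0.4724, -0.1065, 0.236]
eef_rot: [-0.027, 1.0, 0.0, -0.0]
wrist_force: [0.4, 0.2, 0.9]
grip_width: 0.0554
grip_force: 0.0
18349 ((474.52435302734375, -104.04734802246094), (160.68028259277344, 140.36904907226562), 2.0690815448760986)
1189 ((473.51318359375, -104.06900787353516), (78.79744720458984, 11.9708251953125), 2.0648014545440674)
576 ((473.795166015625, -56.340354919433594), (159.6621856689453, 45.96581268310547), 1.814234972000122)
0 0
turn 1.1 shift mm [ -0.8   3.3 146.1] cur psi 3.1 pos [ 0.474  -0.1066  0.2361] t 14.5
```

View pics/w4.png

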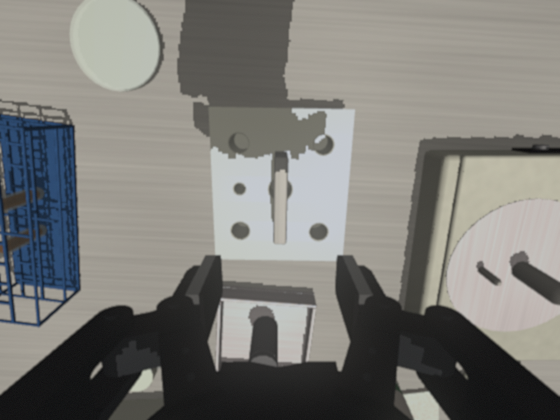

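The wrist view shows the carrier handle at (281,197), the pin hole at (240,188) on the -y side, and the cap standing in the tray. I'll grasp the handle at z ≈ 0.089.

```bash
python3 -m pendant '[0,0,0,1.1,0,0.0028,0.04,0,0,0,0.04,0,0,0,0.04,0,0,0,0.027,0,0,0,0,0,0,0,0,0]' 0.3
python3 -m pendant '[0,0,0,0,0,0,0,0,0,0,0,0,0,0,0,0,0,0,0,0,0,0,0,0,0,0,0,0]' -1 90
python3 -m pendant '[0,0,-0.02,0,0,0,-0.03,0,0,0,-0.03,0,0,0,-0.03,0,0,0,-0.03,0,0,0,0,0,0,0,0,0]'
python3 - <<'E'
from h import *
go(.5445,.1545,.23,3)
E
```

```text
time_s: 15.2
eef_pos: [0.4736, -0.1041, 0.0893]
eef_rot: [-0.017, 1.0, -0.0, -0.0]
wrist_force: [-0.1, -0.5, -0.0]
grip_width: 0.0555
grip_force: 0.0
time_s: 15.9
eef_pos: [0.4741, -0.1043, 0.0905]
eef_rot: [-0.017, 1.0, -0.0, 0.001]
wrist_force: [-0.8, -0.5, 8.3]
grip_width: 0.0105
grip_force: 88.1
time_s: 16.6
eef_pos: [0.4728, -0.1037, 0.229]
eef_rot: [-0.017, 1.0, 0.0, 0.0]
wrist_force: [-0.2, -0.4, -5.7]
grip_width: 0.0101
grip_force: 88.8
turn -1.0 shift mm [-85.1 254.1  -0.8] cur psi 2.0 pos [ 0.4728 -0.1037  0.229 ] t 16.6
```

```bash
python3 - <<'E'
from h import *
for n in("top","wrist","scene"):
    c,P=look(n,"sh_%s.png"%n)
    for nm,x,y,z0,z1,r in(("shaft",.5445,.1548,.112,.124,.02),("pin",.5461,.1129,.085,.094,.015)):
        m=(np.hypot(P[...,0]-x,P[...,1]-y)<r)&(P[...,2]>z0)&(P[...,2]<z1)
        q=P[m]
        if len(q)>3: print(n,nm,len(q),((q.min(0)+q.max(0))/2).round(4),np.ptp(q,axis=0).round(4),q.mean(0).round(4))
    m=(abs(P[...,0]-.54)<.2)&(abs(P[...,1]-.23)<.25)&(P[...,2]>.052)&(P[...,2]<.064)
    q=P[m];print(n,len(q),cv2.minAreaRect((q[:,:2]*1000).astype(np.float32)))
E
```

```text
top shaft 39 [0.5446 0.1547 0.1177] [0.0166 0.0179 0.0115] [0.5438 0.1544 0.117 ]
top pin 7 [0.5466 0.1126 0.0896] [0.0052 0.0053 0.0071] [0.5466 0.1129 0.0892]
top 9511 ((539.915771484375, 229.48834228515625), (397.2844543457031, 338.4798278808594), 3.1782493591308594)
wrist shaft 27 [0.5456 0.146  0.1132] [0.0094 0.004  0.0023] [0.5456 0.146  0.113 ]
wrist pin 76 [0.5457 0.112  0.0895] [0.0077 0.0071 0.0078] [0.545  0.1114 0.0893]
wrist 24446 ((582.54833984375, 129.86788940429688), (334.109130859375, 145.6700439453125), 16.840843200683594)
scene shaft 32 [0.5483 0.1501 0.1171] [0.0138 0.0144 0.01  ] [0.5488 0.1506 0.1166]
scene pin 8 [0.5507 0.1099 0.0869] [0.007  0.005  0.0036] [0.5503 0.1096 0.0874]
scene 7730 ((547.0447387695312, 225.8377685546875), (381.7503662109375, 337.0028991699219), 3.095891237258911)
```

```bash
python3 -m pendant '[0,0,0,-1.1,-0.014,0.04,0,0,-0.014,0.04,0,0,-0.014,0.04,0,0,-0.014,0.04,0,0,-0.014,0.04,0,0,-0.014,0.04,0,0,0,0.014,0,0,0,0,0,0,0,0,0,0,0,0,0,0]'
python3 - <<'E'
from h import *
go(.5436,.1542,.212,3.1)
E
```

```text
time_s: 17.85
eef_pos: [0.5434, 0.1523, 0.2289]
eef_rot: [-0.026, 1.0, -0.001, -0.0]
wrist_force: [0.2, -1.1, -4.9]
grip_width: 0.0103
grip_force: 88.8
turn -0.2 shift mm [-0.3  1.9 16.9] cur psi 2.9 pos [0.5434 0.1523 0.2289] t 17.9
```

```bash
python3 -m pendant '[0,0.002,0,-0.2,0,0,0.01,0,0,0,0.008,0,0,0,0.006,0,0,0,0.004,0,0,0,0,0]'
python3 - <<'E'
from h import *
go(.5436,.1542,.182,3.1);print(read_state()["wrist_force"],read_state()["wrist_torque"])
E
```

```text
time_s: 18.45
eef_pos: [0.5431, 0.1559, 0.2005]
eef_rot: [-0.028, 1.0, -0.0, -0.001]
wrist_force: [0.1, 0.1, -4.4]
grip_width: 0.0102
grip_force: 88.7
turn 0.1 shift mm [-0.4 -1.7 18.5] cur psi 3.2 pos [0.5431 0.1559 0.2005] t 18.4
[ 0.14556345  0.07200991 -4.35008876] [-0.11333162 -0.06047417  0.04563765]
```

```bash
python3 -m pendant '[0,-0.0008,0.005,0,0,0,0.005,0,0,0,0,0]'
python3 - <<'E'
from h import *
go(.5436,.1542,.182,3.1);print(read_state()["wrist_force"],read_state()["wrist_torque"])
E
```

```text
time_s: 18.75
eef_pos: [0.543, 0.1553, 0.1906]
eef_rot: [-0.028, 1.0, -0.0, -0.001]
wrist_force: [0.2, 0.7, -4.8]
grip_width: 0.0098
grip_force: 88.7
turn 0.1 shift mm [-0.5 -1.1  8.6] cur psi 3.2 pos [0.543  0.1553 0.1906] t 18.8
[ 0.16945185  0.71762613 -4.79156632] [-0.01658766  0.03993583 -0.01741296]
```

Free so far, with the shaft in the hole and little lateral force. I'll continue past the pin.

```bash
python3 -m pendant '[-0.0003,-0.0006,0.005,0,0,0,0.005,0,0,0,0.005,0,0,0,0,0]'
python3 - <<'E'
from h import *
go(.5436,.1542,.151,3.1);print(read_state()["wrist_force"],read_state()["wrist_torque"])
E
```

```text
time_s: 19.15
eef_pos: [0.5433, 0.1547, 0.1754]
eef_rot: [-0.028, 1.0, -0.0, -0.001]
wrist_force: [-0.7, -0.2, -5.6]
grip_width: 0.01
grip_force: 88.7
turn 0.1 shift mm [-0.3 -0.5 24.4] cur psi 3.2 pos [0.5433 0.1547 0.1754] t 19.1
[-0.69359346 -0.17951513 -5.58290255] [-0.02597701 -0.01744885  0.00913811]
```

```bash
python3 -m pendant '[0,-0.0003,0.006,0,0,0,0.006,0,0,0,0.006,0,0,0,0.004,0,0,0,0.002,0,0,0,0.002,0,0,0,0,0]'
python3 - <<'E'
from h import *
go(.5436,.1542,.151,3.1);print(read_state()["wrist_force"],read_state()["wrist_torque"])
E
```

```text
time_s: 19.85
eef_pos: [0.5438, 0.1545, 0.1506]
eef_rot: [-0.028, 1.0, 0.0, 0.0]
wrist_force: [-1.6, -1.0, -2.7]
grip_width: 0.0103
grip_force: 89.2
turn 0.1 shift mm [ 0.2 -0.3 -0.4] cur psi 3.2 pos [0.5438 0.1545 0.1506] t 19.9
[-1.62885357 -1.04955138 -2.72035337] [-0.11806176  0.39729389  0.01405462]
```

```bash
python3 -m pendant '[0,0,0.0015,0,0,0,0.001,0,0,0,0,0]'
python3 -m pendant '[0,0,0,0,0,0,0,0,0,0,0,0,0,0,0,0]' 0
python3 -m pendant '[0,0,-0.01,0,0,0,-0.03,0,0,0,-0.03,0,0,0,-0.03,0,0,0,0,0]'
python3 - <<'E'
from h import *
for n in ("top","wrist"):
    c,P=look(n,"seat_%s.png"%n)
    for z0,z1 in((.09,.115),(.145,.165)):
        m=(abs(P[...,0]-.5445)<.12)&(abs(P[...,1]-.155)<.12)&(P[...,2]>z0)&(P[...,2]<z1)
        q=P[m]
        if len(q)>3: print(n,m.sum(),np.median(q[:,2]),np.percentile(q[:,2],[5,95]),cv2.minAreaRect((q[:,:2]*1000).astype(np.float32)))
go(.524,-.3805,.25,-5)
E
```

```text
time_s: 20.15
eef_pos: [0.5439, 0.1544, 0.1505]
eef_rot: [-0.028, 1.0, 0.001, 0.001]
wrist_force: [-11.6, -3.7, 25.6]
grip_width: 0.01
grip_force: 93.2
time_s: 20.55
eef_pos: [0.5441, 0.1546, 0.1478]
eef_rot: [-0.028, 1.0, 0.0, 0.0]
wrist_force: [0.5, -0.2, -0.6]
grip_width: 0.0424
grip_force: 0.0
time_s: 21.05
eef_pos: [0.5461, 0.1551, 0.2526]
eef_rot: [-0.028, 1.0, 0.001, 0.004]
wrist_force: [0.0, 0.5, -0.5]
grip_width: 0.0424
grip_force: 0.0
top 937 0.10516879276070917 [0.0995939  0.10935482] ((547.3319702148438, 113.7979736328125), (160.21620178222656, 56.89766311645508), 3.450244665145874)
wrist 23646 0.10670120313926713 [0.10536742 0.10785588] ((544.3681030273438, 155.36196899414062), (159.64576721191406, 140.89816284179688), 3.2679827213287354)
wrist 1681 0.15656014741069477 [0.1548839  0.15765856] ((543.6157836914062, 155.38294982910156), (79.84964752197266, 11.860396385192871), 2.9590115547180176)
turn 8.2 shift mm [ -26.5 -534.8   -1.6] cur psi 3.2 pos [0.5442 0.1546 0.2488] t 21.1
```

The carrier is seated: its top reads 0.106 and flat, and the final press met firm contact. Now over to the rack.

```bash
python3 -m pendant '[0,0,0,8.2,0,-0.045,0,0,0,-0.045,0,0,0,-0.045,0,0,0,-0.045,0,0,0,-0.045,0,0,0,-0.045,0,0,0,-0.045,0,0,0,-0.045,0,0,0,-0.045,0,0]' 0
python3 -m pendant '[0,-0.045,0,0,0,-0.045,0,0,0,-0.04,0,0,-0.026,0,0,0,0,0,0,0,0,0,0,0]'
python3 - <<'E'
from h import *
c,P=look("wrist","tb.png")
m=(abs(P[...,0]-.524)<.13)&(abs(P[...,1]+.3805)<.06)&(P[...,2]>.112)&(P[...,2]<.135)
n,l=cv2.connectedComponents(m.astype(np.uint8))
for i in range(1,n):
    q=P[l==i]
    if len(q)>30: print(len(q),((q.min(0)+q.max(0))/2).round(4),np.ptp(q,axis=0).round(4))
go(.501,-.3786,.11,-5)
E
```

```text
time_s: 22.15
eef_pos: [0.5079, -0.2504, 0.2468]
eef_rot: [0.043, 0.999, 0.0, -0.001]
wrist_force: [1.3, -0.1, 0.6]
grip_width: 0.043
grip_force: 0.0
time_s: 22.75
eef_pos: [0.5233, -0.3802, 0.2462]
eef_rot: [0.043, 0.999, 0.001, -0.001]
wrist_force: [-0.7, 0.4, -0.0]
grip_width: 0.0429
grip_force: 0.0
422 [ 0.5014 -0.3821  0.1199] [0.0176 0.0173 0.0157]
414 [ 0.5471 -0.3868  0.1198] [0.0179 0.0175 0.0152]
turn 0.1 shift mm [ 21.7  -0.5 136.7] cur psi -4.9 pos [ 0.5229 -0.3802  0.2466] t 22.8
```

View pics/tb.png

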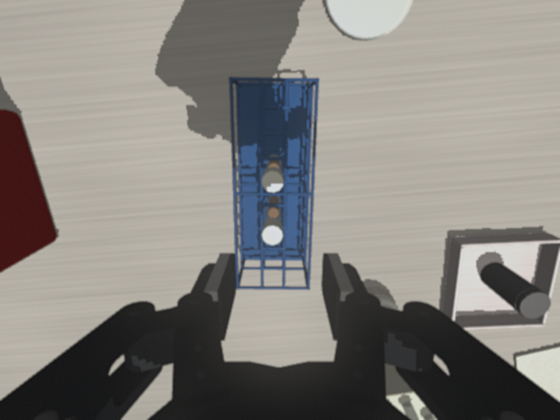

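View pics/seat_wrist.png

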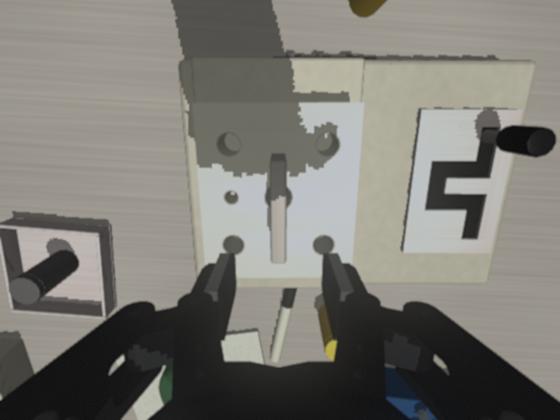

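The carrier is flush with the pin visible in its hole at (232,197), and the tubes sit at (272,181) and (272,236). I'll pick the near tube first.

```bash
python3 -m pendant '[0.0215,-0.004,0,0,0,0,0.04,0,0,0,0.04,0,0,0,0.04,0,0,0,0.014,0,0,0,0,0,0,0,0,0]' 0
python3 -m pendant '[0,0,0,0,0,0,0,0,0,0,0,0,0,0,0,0,0,0,0,0,0,0,0,0]' -1 30
python3 -m pendant '[0,0,-0.03,0,0,0,-0.04,0,0,0,-0.04,0,0,0,-0.04,0,0,0,-0.035,0,0,0,0,0,0,0,0,0]'
python3 - <<'E'
from h import *
YAW=np.deg2rad(3.15)
D=np.array([.5440,.1548]);c,s=np.cos(YAW),np.sin(YAW)
for a,b in((-46,-42),(-46,42),(46,-42),(46,42)): print(a,b,(D+[(c*a-s*b)/1e3,(s*a+c*b)/1e3]).round(4))
go(*(D+[(c*-.046+s*.042),(s*-.046-c*.042)]),.29,3)
E
```

```text
time_s: 23.5
eef_pos: [0.5022, -0.3834, 0.1153]
eef_rot: [0.043, 0.999, -0.0, 0.001]
wrist_force: [0.1, -0.3, 0.6]
grip_width: 0.0427
grip_force: 0.0
time_s: 24.1
eef_pos: [0.5029, -0.3836, 0.1158]
eef_rot: [0.043, 0.999, -0.001, 0.002]
wrist_force: [0.1, 1.3, 6.9]
grip_width: 0.0169
grip_force: 29.2
time_s: 24.8
eef_pos: [0.502, -0.3831, 0.3002]
eef_rot: [0.043, 0.999, -0.0, 0.001]
wrist_force: [0.5, 0.3, -0.8]
grip_width: 0.017
grip_force: 29.5
-46 -42 [0.5004 0.1103]
-46 42 [0.4958 0.1942]
46 -42 [0.5922 0.1154]
46 42 [0.5876 0.1993]
turn -8.0 shift mm [-24.2 492.9   9.6] cur psi -5.0 pos [ 0.502  -0.3831  0.3002] t 24.8
```

```bash
python3 -m pendant '[0,0,0,-8,0,0.045,0,0,0,0.045,0,0,0,0.045,0,0,0,0.045,0,0,0,0.045,0,0,0,0.045,0,0,0,0.045,0,0,0,0.045,0,0,0,0.045,0,0]'
python3 -m pendant '[-0.024,0.045,0,0,0,0.04,0,0,0,0,0,0,0,0,0,0]'
python3 - <<'E'
from h import *
c,P=look("wrist","t1.png")
s=read_state();p=s["eef_pos"];R=Rn.from_quat(s["eef_rot"]).as_matrix()
L=(P-p)@R
for z0,z1 in((.03,.06),(.06,.09),(.09,.12)):
    m=(abs(L[...,0])<.02)&(abs(L[...,1])<.02)&(L[...,2]>z0)&(L[...,2]<z1);q=L[m]
    if len(q): print(z0,len(q),"min",q.min(0).round(4),"max",q.max(0).round(4))
m=(abs(P[...,0]-.5445)<.12)&(abs(P[...,1]-.155)<.12)&(P[...,2]>.1)&(P[...,2]<.112)
q=P[m];print(cv2.minAreaRect((q[:,:2]*1000).astype(np.float32)))
go(.5004,.1101,.20,3)
E
```

```text
time_s: 25.8
eef_pos: [0.4791, 0.0233, 0.2978]
eef_rot: [-0.027, 1.0, -0.0, -0.001]
wrist_force: [0.7, 0.5, -0.4]
grip_width: 0.0168
grip_force: 29.5
time_s: 26.2
eef_pos: [0.4984, 0.1075, 0.2976]
eef_rot: [-0.028, 1.0, -0.0, -0.001]
wrist_force: [-0.4, -0.3, -1.3]
grip_width: 0.0169
grip_force: 29.5
0.03 472 min [ 0.0006 -0.0057  0.03  ] max [0.0099 0.0101 0.06  ]
0.06 304 min [ 0.0013 -0.0055  0.0601] max [0.0099 0.0103 0.09  ]
0.09 114 min [ 0.0014 -0.0055  0.0903] max [0.0097 0.0102 0.1047]
((544.01416015625, 155.52821350097656), (160.81211853027344, 140.48388671875), 3.14717698097229)
turn 0.1 shift mm [-2.1  4.  97.8] cur psi 3.1 pos [0.4987 0.1061 0.2978] t 26.2
```

View pics/t1.png

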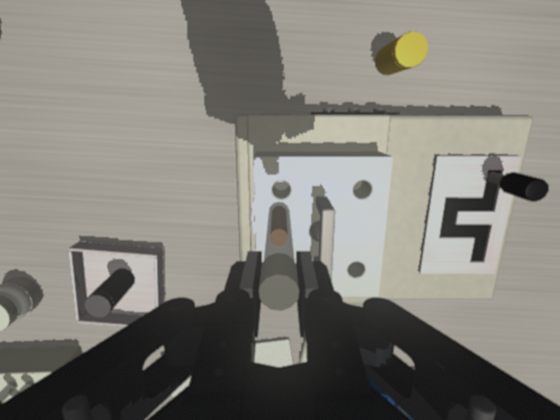

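The picture shows the tube held upright below the jaws with its foot at about (279,238), and socket 0 just beyond at (281,188). I'll go lower and compare tube and socket within the same images.

```bash
cat >> h.py <<'E'
def rel(a,b,n=6,h=.0,zf=.11):
    "tube (in wrist images) vs socket at carrier (a,b) mm, averaged; offsets in tool axes mm"
    o=[];ca=[]
    for _ in range(n):
        c,P=look("wrist");s=c["st"];R=Rn.from_quat(s["eef_rot"]).as_matrix();L=(P-s["eef_pos"])@R
        m=(abs(P[...,0]-.5445)<.13)&(abs(P[...,1]-.155)<.13)&(P[...,2]>.1)&(P[...,2]<.112)
        r=cv2.minAreaRect((P[m][:,:2]*1000).astype(np.float32));w,hh=r[1];an=np.deg2rad(r[2] if w>hh else r[2]-90)
        ce=np.array(r[0])/1e3;sk=ce+[(np.cos(an)*a-np.sin(an)*b)/1e3,(np.sin(an)*a+np.cos(an)*b)/1e3]
        ks=((np.array([*sk,.106])-s["eef_pos"])@R)[:2]
        m=(abs(L[...,0])<.02)&(abs(L[...,1])<.02)&(L[...,2]>.04)&(L[...,2]<.09);q=L[m]
        t=[np.percentile(q[:,0],99.5)-.008,(np.percentile(q[:,1],.5)+np.percentile(q[:,1],99.5))/2]
        o.append(np.r_[ks,t]*1000);ca.append([*r[0],r[2],w,hh])
    print("carrier",np.mean(ca,0).round(2));o=np.array(o);m=o.mean(0);print("socket",m[:2].round(2),"tube",m[2:].round(2),"shift",(m[:2]-m[2:]).round(2),"sd",o.std(0).round(2))
    print(np.round(read_state()["eef_pos"],4))
E
python3 -m pendant '[-0.002,0.002,0,0,0,0,0.03,0,0,0,0.03,0,0,0,0,0,0,0,0,0]'
python3 -c "
from h import *
rel(-46,-42);go(.5004,.1101,.20,3)"
```

```text
time_s: 26.75
eef_pos: [0.5012, 0.108, 0.2392]
eef_rot: [-0.026, 1.0, -0.0, -0.0]
wrist_force: [1.1, -0.3, -0.2]
grip_width: 0.0166
grip_force: 29.5
carrier [543.84 155.65   3.4  160.55 140.47]
socket [1.55 2.41] tube [1.46 1.03] shift [0.1  1.38] sd [0.45 0.39 0.03 0.01]
[0.5017 0.109  0.2399]
turn 0.0 shift mm [ 1.3  1.2 39.9] cur psi 3.0 pos [0.5017 0.109  0.2399] t 27.1
```

```bash
python3 -m pendant '[0.0004,0.0013,0.01,0,0,0,0.012,0,0,0,0.01,0,0,0,0.008,0,0,0,0,0]'
python3 -c "
from h import *
s=read_state();print(s['wrist_force'],s['wrist_torque']);go(.5004,.1101,.178,3)"
```

```text
time_s: 27.55
eef_pos: [0.4999, 0.1099, 0.1972]
eef_rot: [-0.027, 1.0, -0.0, -0.001]
wrist_force: [0.0, 0.5, 0.5]
grip_width: 0.0165
grip_force: 29.5
[0.03771935 0.54120661 0.46518013] [-0.02297993 -0.06706909  0.02042142]
turn 0.0 shift mm [-0.5  0.2 19.2] cur psi 3.0 pos [0.4999 0.1099 0.1972] t 27.6
```

```bash
python3 -m pendant '[0,0,0.007,0,0,0,0.006,0,0,0,0.004,0,0,0,0.002,0,0,0,0.001,0,0,0,0,0]'
python3 -m pendant '[0,0,0,0,0,0,0,0,0,0,0,0]' -0.3
python3 -m pendant '[0,0,-0.03,0,0,0,-0.03,0,0,0,-0.03,0,0,0,-0.03,0,0,0,0,0]'
python3 - <<'E'
from h import *
c,P=look("wrist","t1b.png")
m=(abs(P[...,0]-.5)<.03)&(abs(P[...,1]-.11)<.03)&(P[...,2]>.17);q=P[m]
print(len(q),np.percentile(q,[2,50,98],axis=0).round(4) if len(q) else 0)
go(.5471,-.3868,.25,-5)
E
```

```text
time_s: 28.15
eef_pos: [0.5008, 0.1102, 0.1788]
eef_rot: [-0.027, 1.0, 0.0, 0.0]
wrist_force: [-0.2, 0.0, -0.6]
grip_width: 0.0167
grip_force: 29.5
time_s: 28.45
eef_pos: [0.5008, 0.1102, 0.179]
eef_rot: [-0.027, 1.0, 0.0, 0.0]
wrist_force: [-0.8, -0.8, 0.6]
grip_width: 0.03
grip_force: 0.0
time_s: 28.95
eef_pos: [0.5026, 0.1106, 0.3029]
eef_rot: [-0.026, 1.0, 0.001, 0.003]
wrist_force: [0.7, 0.3, -0.7]
grip_width: 0.0297
grip_force: 0.0
22230 [[0.4817 0.0841 0.1891]
 [0.4896 0.1104 0.3668]
 [0.5068 0.1369 0.3842]]
turn 8.0 shift mm [ -88.3 -491.5   50.2] cur psi 3.0 pos [0.5017 0.1104 0.3008] t 29.0
```

```bash
python3 -m pendant '[0,0,0,8,0,-0.045,0,0,0,-0.045,0,0,0,-0.045,0,0,0,-0.045,0,0,0,-0.045,0,0,0,-0.045,0,0,0,-0.045,0,0,0,-0.045,0,0,0,-0.045,0,0]' 0
python3 -m pendant '[-0.044,-0.045,0,0,-0.044,-0.04,0,0,0,0,0.05,0,0,0,0,0,0,0,0,0]'
python3 - <<'E'
from h import *
for _ in range(3):
    c,P=look("wrist")
    m=(abs(P[...,0]-.547)<.03)&(abs(P[...,1]+.385)<.03)&(P[...,2]>.112)&(P[...,2]<.135);q=P[m]
    print(len(q),((q.min(0)+q.max(0))/2).round(4),np.ptp(q,axis=0).round(4))
go(.5471,-.3868,.115,-5)
E
```

```text
time_s: 30.0
eef_pos: [0.4649, -0.2948, 0.2978]
eef_rot: [0.043, 0.999, 0.0, -0.001]
wrist_force: [0.7, 0.3, 0.7]
grip_width: 0.0428
grip_force: 0.0
time_s: 30.5
eef_pos: [0.5303, -0.3678, 0.2475]
eef_rot: [0.043, 0.999, 0.001, -0.002]
wrist_force: [-0.4, -0.5, 1.6]
grip_width: 0.0426
grip_force: 0.0
411 [ 0.547  -0.3867  0.1196] [0.0172 0.0174 0.0151]
408 [ 0.5468 -0.3867  0.1198] [0.0172 0.0176 0.0153]
406 [ 0.547  -0.3868  0.1198] [0.0176 0.0176 0.0151]
turn 0.1 shift mm [-16.7 -16.8 135.8] cur psi -4.9 pos [ 0.5316 -0.3685  0.2508] t 30.6
```

```bash
python3 -m pendant '[-0.0165,-0.0175,0,0,0,0,0,0,0,0,0.04,0,0,0,0.04,0,0,0,0.04,0,0,0,0.015,0,0,0,0,0,0,0,0,0]' 0
python3 -m pendant '[0,0,0,0,0,0,0,0,0,0,0,0,0,0,0,0,0,0,0,0,0,0,0,0]' -1 30
python3 -m pendant '[0,0,-0.03,0,0,0,-0.04,0,0,0,-0.04,0,0,0,-0.04,0,0,0,-0.035,0,0,0,0,0,0,0,0,0]'
python3 -c "
from h import *
go(.5875,.199,.30,3)"
```

```text
time_s: 31.45
eef_pos: [0.5472, -0.3881, 0.116]
eef_rot: [0.043, 0.999, -0.001, 0.001]
wrist_force: [0.1, -0.5, 0.8]
grip_width: 0.0427
grip_force: 0.0
time_s: 32.05
eef_pos: [0.5476, -0.3883, 0.1161]
eef_rot: [0.043, 0.999, -0.001, 0.002]
wrist_force: [0.4, 1.7, 6.8]
grip_width: 0.0168
grip_force: 29.1
time_s: 32.75
eef_pos: [0.5466, -0.3879, 0.3004]
eef_rot: [0.043, 0.999, -0.001, 0.001]
wrist_force: [-0.3, 0.2, -1.2]
grip_width: 0.017
grip_force: 29.4
turn -8.0 shift mm [-7.160e+01  5.839e+02 -2.000e-01] cur psi -5.0 pos [ 0.5466 -0.3879  0.3004] t 32.8
```

```bash
python3 -m pendant '[0,0,0,-8,-0.035,0.035,0,0,-0.0365,0.045,0,0,0,0.045,0,0,0,0.045,0,0,0,0.045,0,0,0,0.045,0,0,0,0.045,0,0,0,0.045,0,0,0,0.045,0,0,0,0.045,0,0]'
python3 -m pendant '[0,0.045,0,0,0,0.045,0,0,0,0.045,0,0,0,0.009,0,0,0,0,0,0,0,0,0.03,0,0,0,0.03,0,0,0,0,0,0,0,0,0]'
python3 -c "
from h import *
rel(46,42);go(.5875,.199,.18,3)"
```

```text
time_s: 33.85
eef_pos: [0.5886, 0.051, 0.2977]
eef_rot: [-0.027, 1.0, -0.0, -0.001]
wrist_force: [0.4, -0.1, -0.0]
grip_width: 0.0168
grip_force: 29.5
time_s: 34.75
eef_pos: [0.5821, 0.1912, 0.2389]
eef_rot: [-0.025, 1.0, -0.001, -0.001]
wrist_force: [-0.4, -0.4, -0.1]
grip_width: 0.0174
grip_force: 29.5
carrier [544.06 155.21   3.32 160.64 140.57]
socket [-4.95  7.26] tube [0.39 1.07] shift [-5.35  6.2 ] sd [0.55 0.67 0.03 0.  ]
[0.5826 0.193  0.24  ]
turn 0.0 shift mm [-5.1  5.7 60. ] cur psi 3.0 pos [0.5826 0.193  0.24  ] t 35.0
```

```bash
python3 -m pendant '[-0.0052,0.006,0,0,0,0,0,0,0,0,0,0]'
python3 -c "
from h import *
rel(46,42);go(.5875,.199,.18,3)"
```

```text
time_s: 35.35
eef_pos: [0.587, 0.1998, 0.2388]
eef_rot: [-0.027, 1.0, -0.0, -0.0]
wrist_force: [-0.5, -0.3, -0.7]
grip_width: 0.0169
grip_force: 29.5
carrier [543.97 155.16   3.27 160.49 140.7 ]
socket [-0.64  0.33] tube [0.43 1.06] shift [-1.07 -0.72] sd [0.06 0.25 0.05 0.02]
[0.5869 0.1992 0.2388]
turn 0.0 shift mm [-0.6 -0.2 58.8] cur psi 3.0 pos [0.5869 0.1992 0.2388] t 35.6
```

```bash
python3 -m pendant '[-0.0009,-0.0005,0.01,0,0,0,0.012,0,0,0,0.01,0,0,0,0.008,0,0,0,0,0]'
python3 -c "
from h import *
s=read_state();print(s['wrist_force'],s['wrist_torque']);go(.5875,.199,.178,3)"
```

```text
time_s: 36.15
eef_pos: [0.587, 0.1986, 0.197]
eef_rot: [-0.027, 1.0, -0.001, -0.001]
wrist_force: [0.1, 0.3, -0.5]
grip_width: 0.0168
grip_force: 29.5
[ 0.13923977  0.26394102 -0.51996791] [ 0.00734595 -0.00722113 -0.01280505]
turn 0.0 shift mm [-0.6  0.4 19. ] cur psi 3.0 pos [0.587  0.1986 0.197 ] t 36.1
```

```bash
python3 -m pendant '[0,0,0.007,0,0,0,0.006,0,0,0,0.004,0,0,0,0.002,0,0,0,0.001,0,0,0,0,0]'
python3 -m pendant '[0,0,0,0,0,0,0,0,0,0,0,0]' -0.3
python3 -m pendant '[0,0,-0.03,0,0,0,-0.03,0,0,0,-0.03,0,0,0,-0.03,0,0,0,0,0,0.045,0.04,0,0,0.045,0.04,0,0,0.016,0.04,0,0,0,0.035,0,0,0,0,0,0]'
python3 - <<'E'
from h import *
c,P=look("wrist","t2b.png")
for x,y in((.5004,.1103),(.5876,.1993)):
    m=(abs(P[...,0]-x)<.03)&(abs(P[...,1]-y)<.03)&(P[...,2]>.165);q=P[m]
    print(len(q),np.percentile(q,[2,50,98],axis=0).round(4) if len(q) else 0)
m=(P[...,2]>.118)&(P[...,2]<.132)&(abs(P[...,0]-.481)<.04)&(abs(P[...,1]-.36)<.04)
q=P[m];print("knob",m.sum(),((q.min(0)+q.max(0))/2).round(4),np.ptp(q,axis=0).round(4))
go(.4815,.3595,.111,3)
E
```

```text
time_s: 36.75
eef_pos: [0.5879, 0.1989, 0.1788]
eef_rot: [-0.027, 1.0, 0.0, 0.0]
wrist_force: [0.1, 0.4, 0.4]
grip_width: 0.017
grip_force: 29.5
time_s: 37.05
eef_pos: [0.588, 0.1989, 0.179]
eef_rot: [-0.027, 1.0, 0.0, 0.0]
wrist_force: [-0.4, -0.5, -0.6]
grip_width: 0.0297
grip_force: 0.0
time_s: 38.05
eef_pos: [0.4869, 0.3413, 0.298]
eef_rot: [-0.031, 1.0, 0.001, -0.001]
wrist_force: [-0.1, -0.3, 0.4]
grip_width: 0.0299
grip_force: 0.0
331 [[0.4908 0.113  0.1658]
 [0.4978 0.1192 0.1731]
 [0.5061 0.1211 0.1824]]
599 [[0.5791 0.1937 0.1664]
 [0.5837 0.2037 0.1844]
 [0.5949 0.2097 0.1876]]
knob 462 [0.4823 0.3589 0.1233] [0.023  0.0225 0.0104]
turn 0.3 shift mm [  5.5  21.8 187. ] cur psi 3.3 pos [0.4883 0.338  0.298 ] t 38.1
```

View pics/t2b.png

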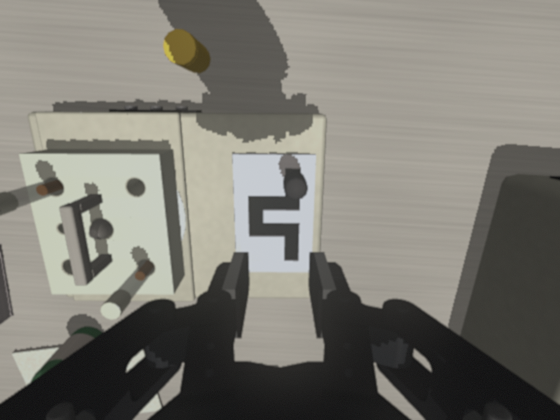

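Both tubes stand in their sockets, near pixels (50,185) and (145,268), and the lever is still at the load end at (294,185). Back to the knob.

```bash
python3 -m pendant '[0.006,0.021,0,0.3,0,0,0.04,0,0,0,0.04,0,0,0,0.04,0,0,0,0.04,0,0,0,0.027,0,0,0,0,0,0,0,0,0]' 0.6
python3 -m pendant '[0,0,0,0,0,0,0,0,0,0,0,0,0,0,0,0,0,0,0,0,0,0,0,0]' -1 25
python3 -c "
from h import *
o=mx(.05,.022,(0,.110));s=read_state();d=s['eef_pos'][:2]-o;c,k=np.cos(YAW),np.sin(YAW);print('own from run',c*d[0]+k*d[1],-k*d[0]+c*d[1])"
```

```text
time_s: 38.9
eef_pos: [0.4833, 0.3549, 0.1122]
eef_rot: [-0.023, 1.0, -0.0, -0.0]
wrist_force: [0.6, -0.1, 0.9]
grip_width: 0.0682
grip_force: 0.0
time_s: 39.5
eef_pos: [0.4833, 0.3566, 0.1132]
eef_rot: [-0.024, 1.0, 0.001, 0.001]
wrist_force: [-0.3, -0.4, 7.2]
grip_width: 0.0232
grip_force: 26.0
own from run -0.10050185357617396 -0.002605251096754792
```

```bash
python3 -m pendant '[-0.011,0.002,0,0,-0.011,0,0,0,-0.0112,0,0,0,0,0,0,0]'
python3 -c "
from h import *
o=mx(.05,.022,(0,.110));s=read_state();d=s['eef_pos'][:2]-o;c,k=np.cos(YAW),np.sin(YAW);print('own from run',c*d[0]+k*d[1],-k*d[0]+c*d[1],s['wrist_force'])"
```

```text
time_s: 39.9
eef_pos: [0.5179, 0.3598, 0.1133]
eef_rot: [-0.024, 1.0, 0.001, 0.002]
wrist_force: [1.5, -0.7, 6.1]
grip_width: 0.0234
grip_force: 26.0
own from run -0.06580449452515402 -0.0011438751237775493 [ 1.45951243 -0.71202054  6.08960051]
```

```bash
python3 -m pendant '[0.0007,-0.011,0,0,0,-0.011,0,0,0,-0.011,0,0,0,-0.0105,0,0,0,0,0,0]'
python3 -m pendant '[-0.011,0,0,0,-0.011,0,0,0,-0.0115,0,0,0,0,0,0,0]'
python3 -c "
from h import *
o=mx(.05,.022,(0,.110));s=read_state();d=s['eef_pos'][:2]-o;c,k=np.cos(YAW),np.sin(YAW);print('own from run',c*d[0]+k*d[1],-k*d[0]+c*d[1],s['wrist_force'])"
```

```text
time_s: 40.4
eef_pos: [0.5181, 0.3155, 0.113]
eef_rot: [-0.023, 1.0, 0.001, 0.001]
wrist_force: [2.3, -1.3, 8.3]
grip_width: 0.0231
grip_force: 26.5
time_s: 40.8
eef_pos: [0.5523, 0.3173, 0.113]
eef_rot: [-0.023, 1.0, 0.0, 0.001]
wrist_force: [2.0, 0.1, 10.4]
grip_width: 0.0233
grip_force: 26.6
own from run -0.033678379850988795 -0.04547722840203312 [ 1.99983146  0.07920187 10.37325256]
```

```bash
python3 -m pendant '[0,0.011,0,0,0,0.011,0,0,0,0.011,0,0,0,0.012,0,0,0,0,0,0]'
python3 -m pendant '[-0.011,0,0,0,-0.011,0,0,0,-0.011,0,0,0,-0.003,0,0,0,0,0,0,0]'
python3 -c "
from h import *
o=mx(.05,.022,(0,.110));s=read_state();d=s['eef_pos'][:2]-o;c,k=np.cos(YAW),np.sin(YAW);print('own from run',c*d[0]+k*d[1],-k*d[0]+c*d[1],s['wrist_force'])"
```

```text
time_s: 41.3
eef_pos: [0.5497, 0.3617, 0.1133]
eef_rot: [-0.024, 1.0, -0.001, 0.001]
wrist_force: [0.0, -1.6, 10.2]
grip_width: 0.0231
grip_force: 26.7
time_s: 41.8
eef_pos: [0.5836, 0.3636, 0.1133]
eef_rot: [-0.024, 1.0, -0.0, -0.001]
wrist_force: [-6.1, -2.4, 16.1]
grip_width: 0.0233
grip_force: 27.4
own from run 8.308250977081896e-05 -0.0008191056608394806 [-6.10493371 -2.39274798 16.0911936 ]
```

The lever is against the stop at the run end. I'll release, back off and check everything.

```bash
python3 -m pendant '[0,0,0,0,0,0,0,0,0,0,0,0]' 0.6
python3 -m pendant '[0,0,-0.02,0,0,0,-0.035,0,0,0,-0.035,0,0,0,-0.035,0,0,0,-0.035,0,0.045,0,0,0,0.045,0,0,0,0.03,0,0,0,0,0,0,0,0,0,0,0]'
python3 - <<'E'
from h import *
c,P=look("wrist");
m=(P[...,2]>.118)&(P[...,2]<.132)&(abs(P[...,0]-.58)<.04)&(abs(P[...,1]-.364)<.04)
q=P[m]
if len(q): print("knob",m.sum(),((q.min(0)+q.max(0))/2).round(4))
c,P=look("top","end.png")
cv2.imwrite("pics/endc.png",cv2.resize(c["img"][60:330,120:470],(778,600))[:,:,::-1])
m=(abs(P[...,0]-.55)<.15)&(abs(P[...,1]-.15)<.1)&(P[...,2]>.098)&(P[...,2]<.112);q=P[m]
print("carrier",cv2.minAreaRect((q[:,:2]*1000).astype(np.float32)))
m=(P[...,2]>.118)&(P[...,2]<.132)&(abs(P[...,0]-.58)<.04)&(abs(P[...,1]-.364)<.04);q=P[m]
if len(q): print("knob",((q.min(0)+q.max(0))/2).round(4))
E
```

```text
time_s: 42.1
eef_pos: [0.584, 0.3637, 0.1114]
eef_rot: [-0.024, 1.0, -0.0, -0.0]
wrist_force: [0.1, 0.4, -0.5]
grip_width: 0.0661
grip_force: 0.0
time_s: 43.1
eef_pos: [0.4643, 0.3586, 0.2721]
eef_rot: [-0.024, 1.0, 0.0, 0.0]
wrist_force: [0.1, -0.7, -0.0]
grip_width: 0.0679
grip_force: 0.0
knob 451 [0.5822 0.3643 0.1232]
carrier ((545.3843994140625, 155.85089111328125), (161.41946411132812, 140.76644897460938), 3.3051528930664062)
knob [0.583  0.3642 0.1244]
```

View pics/endc.png

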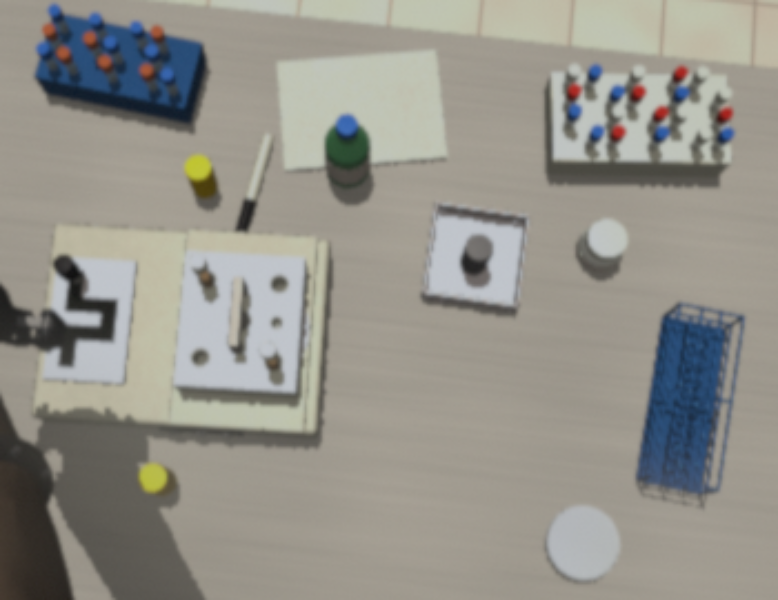

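The final view shows the lever at the run end (66,266), the cap in the tray (477,255), the carrier seated with both tubes standing in it, and the rack empty. The bystanders have not moved.

```bash
python3 -c "
from bench import *
print(hand_in())"
```

```text
the job is handed in; nothing more can be done
None
```

The job is handed in: lever back to the load end, cap in the tray, carrier seated, both tubes (only two were in the rack) in their sockets, lever at the run end, bystanders undisturbed, about 43 s on the robot's clock; no verdict came back.

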